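# Load the relay tester and latch its tray

## Robot

A 6-joint arm with a two-finger parallel gripper is mounted at the origin on a cart in front of the work surface, level with it; the furniture and walls round the work are solid. World frame = base frame: x ahead of the robot, y to its left, z up, the work surface at z = 0. Lengths are in mm, angles in rad, forces in N, time in s.
With the tool pointing down it reaches from about 275 to 725 mm from the base axis. Payload 5.6 kg.
Tool frame: the origin (TCP) lies at the very end of the fingers, on their centre line; the grasp point (between the pads) lies 19 mm behind it (env.grasp_offset is the distance from the TCP to the grasp point, in mm); x points along the fingers, y is the direction in which the jaws open and shut, and the axes are right-handed (so a half turn about x gives the same grasp; the last joint's range is limited). The gripper opens to 85 mm and grips with 20 to 120 N. Pads are 22 mm wide; open, the fingers measure 114 mm over their backs; the gripper's body (76 mm by 85 mm) begins 54 mm behind the grasp point. The pads swing forward as they close: fully open they stand 13 mm farther back than shut.
Start: joints at [1.611, 0.255, 0.108, 0, -1.424, -0.285], TCP at [133.272, 533.602, 231.283] pointing down, gripper open.
Joint ranges: [-2.95, 2.95], [-1.21, 1.97], [-1.09, 1.5], [-2.87, 1.71], [-2.94, -0.07], [-3.05, 3.05]. Speed limits (rad/s): [2.57, 2.57, 3.14, 3.14, 3.14, 3.14].

## Interface

Orientations are given as a 3x3 rotation matrix whose columns are the frame's x, y, z axes.
In Python, from cell import env, fingers, solve_ik, sensors, cams, workorder gives the robot as it stands. Calls block until the motion is done:
- env.reach(position, orientation): joint-space move of the TCP to a pose.
- env.move_linear(position, orientation=None, max_speed=150, until_force=None): straight line of the TCP; orientation=None keeps the orientation; max_speed is the mean speed in mm/s. With until_force (N) it stops when the force on the tool has changed by that much, and returns True; else False.
- env.set_joints(angles): joint-space move.
- fingers.ungrasp() and fingers.close_gripper(): open the fingers fully, or close them until they stop; the grip force is fixed at half the most.
- env.wait(seconds).
- solve_ik(position, orientation): joint angles nearest the present ones, or None.
- sensors.state(): the state.
- cams.capture(name): name is "side" or "top" or "wrist"; returns a dict with "frame" (420x560x3 uint8, blue, green, red), "intrinsics" (3x3 intrinsics, pixels), "pose" (4x4, takes a point from camera to world coordinates). Camera axes: x right, y up, looking along -z (the intrinsics and any distortion apply to the point x, -y, -z); pixel columns grow to the right and rows downward; lengths in mm; the calibration is good to about 2 mm. The wrist camera is an equidistant fisheye: a pixel r from the principal point sees the ray r / f radians off the axis. A picture is of the moment at which its call begins. There is no depth.
A pose or a line that the arm cannot do raises env.IKError and nothing moves.
- workorder.sign_off(): hands the job in, once; it reports no verdict.
Trained networks look in the newest picture that a camera, given by its name, has taken for a name from the list of things; names that differ only in an ending like _2 or _b are one class to them, and where a whole thing is asked for, a point or a joint stands for the part that bears it (a point fixed in the world has none). Each returns a list of dicts, best first, with "confidence" (0 to 1); they miss things now and then, are a little off and sometimes report something else, mostly with a low value. They report only what shows in the picture. A call takes as long as a camera call. They do not tell look-alikes from the thing itself.
- cams.cut_out(camera, query): "pixels" (420x560 bool, what is visible of it) and "position" ([column, row] in pixels, amid what is visible of it).
The state is a dict: "clock": time; "joints": joint angles; "dq": joint speeds; "tau": joint torques, N m; "eef_pos": TCP position; "ee_rot": TCP orientation; "force": force on the tool from outside, world axes, zero at the start; "wrist_torque": the same for the moment, N m; "opening": finger opening in mm.
Only numpy, scipy, OpenCV 4.12 (cv2) and the standard library are available. Lean on these libraries where they do the work, as an engineer would, in place of code of your own. Each camera call takes 0.05 s, during which the arm holds its last target. There are 200 camera calls.

## Task

Lay the loose relay flat in the pocket of the tester's open tray. Then press the tray in gently, by feel, until its push-push catch takes, and let go; the tray must stay in by itself with the relay in its pocket. Leave the magnet block and the vial where they are.

Things in the scene. Friction and masses are not known exactly. Their poses are not given: they have to be found in the camera images.
- relay_module_center (a point): Centre of the loose plug-in relay, a blue rectangular block 20 (its x) x 28 (its y) x 15 mm high (z up), 13 to 25 g, lying flat on the bench, plain flat sides, turned up to 0.6 rad. The point is 7.5 mm above its underside. Its place is swapped at random with those of the magnet block and the vial.
- tester: Grey box-shaped bench tester fixed to the bench, 130 (x, deep) x 120 (y, wide) x 70 mm high; origin at the centre of its underside, z up. Its black-framed front opening is at x = -66 mm in its own frame and faces -x, roughly to the robot; turned up to 0.25 rad. A tray with a grey front panel comes out of it along its own -x.
- tray (a joint): How far the tray is pushed in along the tester's +x, m: 0 = out (start), end 0.070. A spring pushes it out with 2.4 N at 0, 4.4 N at 0.050. Push-push catch: press until its pin bottoms, somewhere from 0.041 to 0.065 (set differently on each unit, unseen); let go and the tray comes back 7 to 10 mm and stays, at 0.032 to 0.057. If let go 2 mm or more before bottoming it slides out again.
- tray_pocket (a point): Centre of the pocket's floor in the tray (moves with it), 24 mm above the bench; axes as the tester's. Pocket 26 (x) x 34 (y) mm inside, its ribs 2.5 mm thick and 4 mm high, so the relay goes in with its 28 mm side along y (either way round) and stands 11 mm above the ribs. Tray out: the pocket's centre is 30 mm in front of the tester's face, 44 mm behind the back of the tray's front panel.
- tray_front (a point): Centre of the rubber pressing patch (50 x 26 mm) on the outer face of the tray's front panel, 35 mm above the bench; axes as the tester's: press along +x. The panel is 104 mm wide (y), spans 8 to 58 mm above the bench, is 10 mm thick and never goes inside the tester.
- tester_face (a point): Middle of the upper edge of the tester's front face, 70 mm above the bench (axes as the tester's). How its catch feels: where the pin bottoms, the push rises steeply, 8 N per mm for 1.5 mm, then rigid. A total push of 8 to 12 N on the tray surely engages it; over 16 N damages it. A second press after it has caught lets the tray out again, to 0; it can then be pressed anew.
- magnet_block_center (a point): Centre of a bystander: bare light-grey pair of block magnets, 18 x 25 x 18 mm, loose on the bench. To be left alone. Does not attract anything.
- vial_a_center (a point): Centre of a bystander: small upright clear vial with a black cap, 21 mm across, 42 mm high, loose on the bench. To be left alone.
Not all that is in view belongs to the job. Leave any green look-alike of the part that bears relay_module_center alone.

How it is judged:
By the outcome, as a careful person would: the job done as asked, in the order asked, and still so for the second after the job is handed in, with the robot touching nothing.
It also fails if it takes over 50 s, if anything falls off the work surface, if the arm or the gripper's body presses on something with over 40 N, if the wrist force passes 120 N, or if a joint passes its speed limit or range.

## Working session

There is one attempt and no reset: what is moved stays moved. The work goes in short steps, each a Python script; the robot and the scene stay as the last script left them, time stands still between calls to the robot, and variables do not carry over. Pictures are saved under pics/ and viewed, about 8 in all and at most 12, crops included, and the job is handed in when it is done.

```bash
ls; mkdir -p pics; cat > h.py <<'E'
import numpy as np, cv2
from cell import env, fingers, solve_ik, sensors, cams, workorder
def ray(c,px):
    K=np.array(c["intrinsics"]);T=np.array(c["pose"])
    d=np.array([(px[0]-K[0,2])/K[0,0],(px[1]-K[1,2])/K[1,1]])
    if c.get("fish"):
        r=np.hypot(*d); s=np.sin(r)/r if r>1e-9 else 1; v=np.array([d[0]*s,-d[1]*s,-np.cos(r)])
    else: v=np.array([d[0],-d[1],-1.])
    return T[:3,3],T[:3,:3]@v
def onplane(c,px,z):
    o,v=ray(c,px); return o+v*(z-o[2])/v[2]
def proj(c,P):
    K=np.array(c["intrinsics"]);T=np.array(c["pose"])
    p=T[:3,:3].T@(np.array(P)-T[:3,3]); x,y,z=p[0],-p[1],-p[2]
    if c.get("fish"):
        r=np.hypot(x,y); t=np.arctan2(r,z); x,y=x/r*t,y/r*t
    else: x,y=x/z,y/z
    return np.array([K[0,0]*x+K[0,2],K[1,1]*y+K[1,2]])
def cap(n):
    c=cams.capture(n); c["fish"]=(n=="wrist"); return c
def down(yaw): # jaw axis (tool y) at yaw in world xy, tool x down
    y=np.array([np.cos(yaw),np.sin(yaw),0]);x=np.array([0,0,-1.]);return np.column_stack([x,y,np.cross(x,y)])
E
python3 - <<'E'
from h import *
for n in ["top","side"]:
    c=cap(n); cv2.imwrite(f"pics/{n}0.png",c["frame"]); print(n,{k:np.round(v,3).tolist() for k,v in c.items() if k in("intrinsics","pose")},[k for k in c])
    for q in ["relay_module_center","tester","tray_front","tray","tray_pocket","tester_face","magnet_block_center","vial_a_center"]:
        try:
            for d in cams.cut_out(n,q)[:2]:
                print(q,round(d["confidence"],2),np.round(d["position"],1),d["pixels"].sum(), np.round(onplane(c,d["position"],15),0))
        except Exception as e: print(q,e)
s=sensors.state();print(s)
E
```

```text
pics
top {'intrinsics': [[444.613, 0.0, 281.206], [0.0, 444.613, 201.003], [0.0, 0.0, 1.0]], 'pose': [[0.024, 0.99, -0.138, 376.232], [-1.0, 0.026, 0.012, 32.063], [0.016, 0.138, 0.99, 1010.031], [0.0, 0.0, 0.0, 1.0]]} ['frame', 'intrinsics', 'pose', 'fish']
relay_module_center 0.6 [224.9 247.6] 99 [407. 142.  15.]
relay_module_center 0.46 [207.8 188.1] 115 [540. 186.  15.]
tester 0.64 [360.7 183.4] 5139 [ 560. -161.   15.]
tray_front 0.95 [360.4 218.4] 1476 [ 480. -160.   15.]
tray 0.73 [360.7 220.1] 1427 [ 476. -160.   15.]
tray_pocket 0.6 [356.8 221.6] 1506 [ 473. -152.   15.]
tester_face 0.93 [361.6 184.6] 5120 [ 558. -163.   15.]
vial_a_center 0.42 [259.7 227. ] 79 [455.  66.  15.]
side {'intrinsics': [[542.241, 0.0, 280.185], [0.0, 542.241, 207.536], [0.0, 0.0, 1.0]], 'pose': [[-0.798, -0.266, 0.541, 1054.973], [0.602, -0.312, 0.735, 768.987], [-0.027, 0.912, 0.409, 522.619], [0.0, 0.0, 0.0, 1.0]]} ['frame', 'intrinsics', 'pose', 'fish']
relay_module_center 0.63 [341.8 274.9] 196 [477. 162.  15.]
relay_module_center 0.57 [193.3 212.8] 2848 [ 551. -248.   15.]
tester 0.84 [191.8
[... 431 characters left out ...]
16932e-01, -3.49136637e-05,
       -1.42390193e+00, -2.84608682e-01]), 'dq': array([-0.00267123,  0.00083663, -0.00265915, -0.00129318, -0.00030658,
       -0.0012617 ]), 'tau': array([-1.19135889e-04, -3.86405039e+01,  2.38077861e+01,  5.36775917e+00,
       -3.66751920e-04, -4.09581062e-06]), 'eef_pos': array([133.24383889, 533.60949155, 231.29651477]), 'ee_rot': array([[-3.58651190e-05, -2.42344206e-01, -9.70190334e-01],
       [ 3.26205632e-05, -9.70190335e-01,  2.42344205e-01],
       [-9.99999999e-01, -2.29564513e-05,  4.27013962e-05]]), 'force': array([ 0.03423309, -0.11411345,  0.47955676]), 'wrist_torque': array([-0.02709778,  0.05343981, -0.00118573]), 'opening': 85.65656851390206}
```

View pics/top0.png

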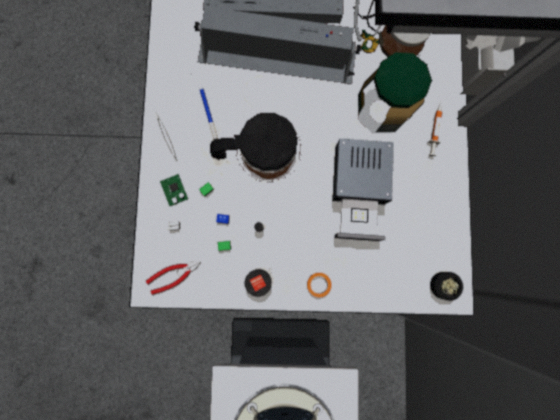

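View pics/side0.png

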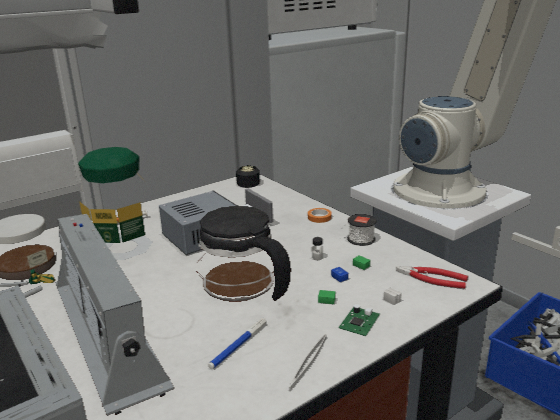

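Top picture: the blue relay is at about (223,219), with green look-alikes at (207,188) and (224,246). The magnet is at (174,225), the vial at (259,227), the tray pocket at about (360,215) and the panel at about (360,237). The side picture agrees. Next I look from close by with the wrist camera.

```bash
python3 - <<'E'
from h import *
c=cap("top")
R=onplane(c,(223,218.5),15);P=onplane(c,(359.5,215),28);print(R,P)
for n,p,z in [("relay",R,200),("tray",P,230)]:
    env.reach([p[0]-30,p[1],z],down(np.pi/2))
    env.wait(0.2)
    w=cap("wrist");np.save(f"{n}.npy",w,allow_pickle=True)
    cv2.imwrite(f"pics/w_{n}.png",w["frame"])
    print(sensors.state()["clock"],sensors.state()["eef_pos"],w["pose"].round(3).tolist(),w["intrinsics"].tolist())
    for q in ["relay_module_center","tray_front","tray_pocket","tester_face","magnet_block_center","vial_a_center"]:
        for d in cams.cut_out("wrist",q)[:2]:
            print(q,round(d["confidence"],2),np.round(d["position"],1),d["pixels"].sum(), np.round(onplane(w,d["position"],15),0))
    print("exp px",proj(w,p))
E
```

```text
[471.94697051 149.16478905  15.        ] [ 486.29176327 -155.30166229   28.        ]
3.0 [441.88087907 149.6153414  199.99257565] [[-0.002, -0.956, -0.294, 366.346], [1.0, -0.002, 0.0, 148.541], [-0.001, -0.294, 0.956, 343.919], [0.0, 0.0, 0.0, 1.0]] [[325.19226210127806, 0.0, 283.90592966866757], [0.0, 325.19226210127806, 207.24129095859436], [0.0, 0.0, 1.0]]
relay_module_center 0.85 [280.3 153.2] 505 [410. 145.  15.]
relay_module_center 0.79 [318.5 263.6] 537 [535. 188.  15.]
tray_front 0.9 [ 46.3 213.2] 3604 [ 476. -162.   15.]
tray_pocket 0.79 [ 47.1 213. ] 3744 [ 476. -161.   15.]
tray_pocket 0.37 [ 49.6 265.6] 10302 [ 554. -181.   15.]
tester_face 0.71 [ 48.7 265.3] 10650 [ 554. -182.   15.]
magnet_block_center 0.98 [381.9 191.2] 449 [449. 254.  15.]
vial_a_center 0.74 [203.1 195.3] 556 [454.  62.  15.]
exp px [284.50465562 211.05795965]
4.725 [ 456.53280676 -154.48479671  229.95311753] [[-0.002, -0.956, -0.294, 381.03], [1.0, -0.002, -0.0, -155.549], [-0.0, -0.294, 0.956, 373.846], [0.0, 0.0, 0.0, 1.0]] [[325.19226210127806, 0.0, 283.90592966866757], [0.0, 325.19226210127806, 207.24129095859436], [0.0, 0.0, 1.0]]
relay_module_center 0.64 [506.4 189.2] 254 [465. 145.  15.]
relay_module_center 0.59 [514. 235.] 288 [533. 177.  15.]
tray_front 0.87 [283.2 195.1] 6598 [ 477. -156.   15.]
tray_pocket 0.73 [284.5 196.3] 6487 [ 478. -155.   15.]
tester_face 0.65 [278.9 253.2] 18396 [ 550. -161.   15.]
vial_a_center 0.82 [463.8 179. ] 394 [454.  70.  15.]
exp px [284.07803745 206.15296597]
```

View pics/w_relay.png

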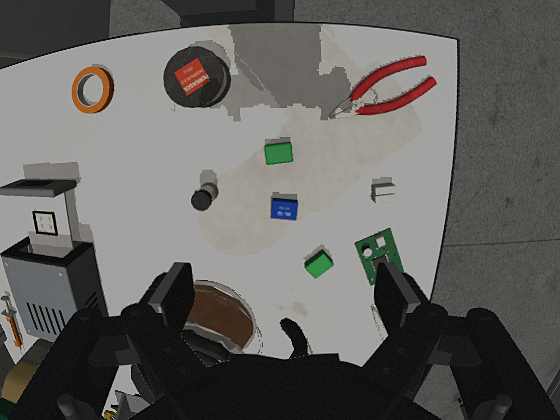

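View pics/w_tray.png

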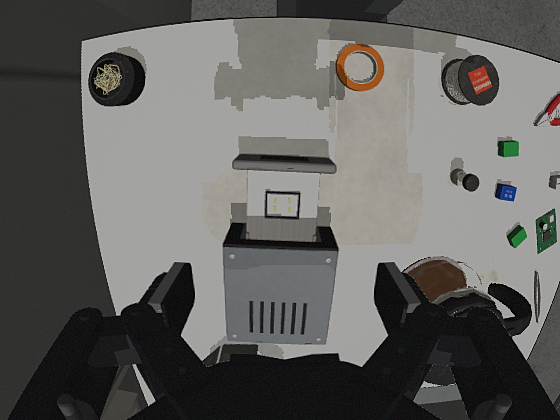

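Wrist pictures: the relay is at (284,208), nearly square-on, and nothing stands within the fingers' sweep. The pocket's dark frame is at (283,205). I fit box outlines to both.

```bash
cat >> h.py <<'E'
from scipy.optimize import minimize
S=4
def corners(x,y,a,lx,ly,z0,z1):
    c,s=np.cos(a),np.sin(a)
    return [(x+c*u-s*v,y+s*u+c*v,z) for u in(-lx/2,lx/2) for v in(-ly/2,ly/2) for z in(z0,z1)]
def fitbox(w,mask,p0,dims):
    ys,xs=np.where(mask);x0,y0=xs.min()-12,ys.min()-12;x1,y1=xs.max()+13,ys.max()+13
    m=cv2.resize(mask[y0:y1,x0:x1].astype(np.float32),None,fx=S,fy=S,interpolation=cv2.INTER_LINEAR)>.5
    def cost(p):
        q=np.array([proj(w,P) for P in corners(*p[:2],p[2]/50,*dims)])
        h=cv2.convexHull(((q-[x0,y0]+.5)*S*16).astype(np.int32))
        im=np.zeros(m.shape,np.uint8);cv2.fillConvexPoly(im,h,1,shift=4)
        im=im>0
        return 1-(im&m).sum()/(im|m).sum()
    best=min((minimize(cost,[p0[0],p0[1],a*50],method="Nelder-Mead",options=dict(initial_simplex=np.array([[p0[0],p0[1],a*50],[p0[0]+6,p0[1],a*50],[p0[0],p0[1]+6,a*50],[p0[0],p0[1],a*50+8]]))) for a in(-.5,-.25,0,.25,.5)),key=lambda r:r.fun)
    return best.x[0],best.x[1],best.x[2]/50,best.fun
def bluemask(f,px,r=30):
    b,g,rr=[f[...,i].astype(int) for i in range(3)]
    m=((b>g+30)&(b>rr+30)).astype(np.uint8)
    m=cv2.morphologyEx(m,cv2.MORPH_CLOSE,np.ones((7,7)))
    n,l,st,ce=cv2.connectedComponentsWithStats(m)
    k=min(range(1,n),key=lambda i:np.hypot(*(ce[i]-px))-(.05*st[i,4]))
    m=(l==k).astype(np.uint8)
    cs,_=cv2.findContours(m,cv2.RETR_EXTERNAL,2);o=m*0;cv2.drawContours(o,cs,-1,1,-1);return o>0
E
python3 - <<'E'
from h import *
w=np.load("relay.npy",allow_pickle=True).item()
m=bluemask(w["frame"],(284,208));print(m.sum(),"relay",fitbox(w,m,(470,149),(20,28,0,15)))
t=np.load("tray.npy",allow_pickle=True).item();f=t["frame"]
g=f.max(2);d=np.zeros(g.shape,np.uint8);d[185:222,258:308]=g[185:222,258:308]<90
n,l,st,ce=cv2.connectedComponentsWithStats(d);k=1+st[1:,4].argmax();print(st[k])
cs,_=cv2.findContours((l==k).astype(np.uint8),0,2);pm=d*0;cv2.drawContours(pm,cs,-1,1,-1)
r=fitbox(t,pm>0,(484,-155),(31,39,24,28));print("pocket",r)
# hypothesised tester/tray geometry overlay
x,y,a,_=r
def off(u,v):return x+u*np.cos(a)-v*np.sin(a),y+u*np.sin(a)+v*np.cos(a)
v=cv2.resize(f[130:380,190:390],None,fx=3,fy=3,interpolation=cv2.INTER_CUBIC)
def draw(u0,dims,col):
    cx,cy=off(u0,0)
    for i,P in enumerate(corners(cx,cy,a,*dims)):
        for j,Q in enumerate(corners(cx,cy,a,*dims)):
            if i<j and bin(i^j).count("1")==1:
                p,q=[(((proj(t,X)-[190,130]+.5)*3)).astype(int) for X in(P,Q)]
                cv2.line(v,tuple(map(int,p)),tuple(map(int,q)),col,1)
draw(0,(31,39,24,28),(0,0,255));draw(-49,(10,104,8,58),(0,255,0));draw(30+1+65,(130,120,0,70),(255,0,255))
cv2.imwrite("pics/ov.png",v)
E
```

```text
491 relay (np.float64(471.734098726972), np.float64(148.03570212170098), np.float64(-0.11260292414044287), np.float64(0.15544320137693635))
[264 191  36  29 277]
pocket (np.float64(485.4943258376263), np.float64(-157.87833530224475), np.float64(-0.048782007812827856), np.float64(0.038057908711594424))
```

View pics/ov.png

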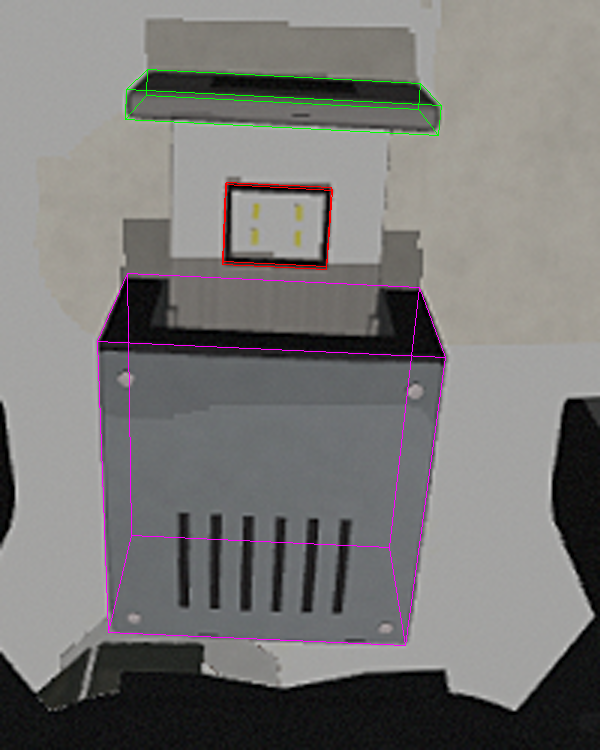

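The pocket model lies right on the picture: pocket, panel and tester all agree at (485.5, -157.9), yaw -0.049. The relay mask is weaker, so I take a closer look.

```bash
python3 - <<'E'
from h import *
env.reach([460,148,120],down(np.pi/2-.11)); env.wait(.2)
w=cap("wrist");np.save("relay2.npy",w,allow_pickle=True)
f=w["frame"];b,g,r=[f[...,i].astype(int) for i in range(3)]
px=proj(w,(471.7,148,10));print(px)
m=((b>g+20)&(b>r+20)).astype(np.uint8);k=m*0;cv2.circle(k,(int(px[0]),int(px[1])),45,1,-1);m&=k
m=cv2.morphologyEx(m,cv2.MORPH_OPEN,np.ones((2,2)))
ys,xs=np.where(m);h=cv2.convexHull(np.column_stack([xs,ys]).astype(np.int32));m[:]=0;cv2.fillConvexPoly(m,h,1)
res=fitbox(w,m>0,(471,148),(20,28,0,15));print(m.sum(),res)
x0,y0=int(px[0])-70,int(px[1])-60
v=cv2.resize(f[y0:y0+120,x0:x0+140],None,fx=4,fy=4)
C=corners(*res[:3],20,28,0,15)
for i in range(8):
    for j in range(i):
        if bin(i^j).count("1")==1:
            p,q=[tuple(int(t) for t in (proj(w,C[n])-[x0,y0]+.5)*4) for n in(i,j)];cv2.line(v,p,q,(0,0,255),1)
cv2.imwrite("pics/relay2.png",v)
E
```

```text
[287.69104785 216.59095209]
925 (np.float64(472.73683799417836), np.float64(148.8869321852934), np.float64(-0.09427634909497197), np.float64(0.07272955658836833))
```

View pics/relay2.png

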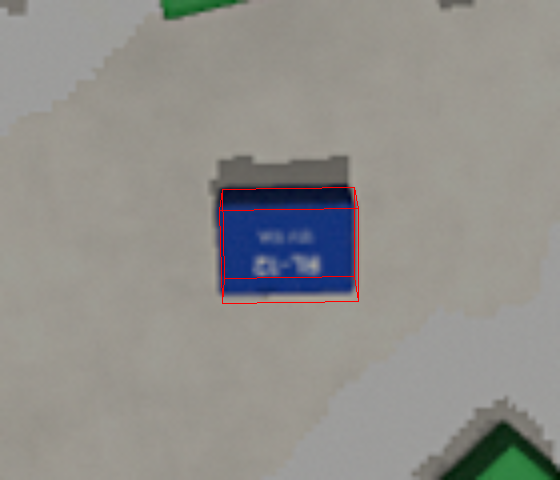

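The red outline sits about 1.3 mm too far in x and 0.7 mm in y, so I use (471.5, 148.2) with yaw -0.095. I grip across the 28 mm side, tips above the height of the pocket ribs.

```bash
python3 - <<'E'
from h import *
R=down(np.pi/2-.095)
env.move_linear([471.5,148.2,60],R)
env.move_linear([471.5,148.2,5.5],R,max_speed=60)
fingers.close_gripper();s=sensors.state();print("open",s["opening"],s["eef_pos"],s["clock"])
env.move_linear([471.5,148.2,150],R)
print("open",sensors.state()["opening"])
a=-.0488
env.reach([485.5,-157.9,150],down(np.pi/2+a));env.wait(.2)
w=cap("wrist");np.save("held.npy",w,allow_pickle=True)
s=sensors.state();print("open",s["opening"],s["eef_pos"],s["clock"],s["force"])
f=w["frame"];p=proj(w,(485.5,-157.9,150));print(p)
x0,y0=int(p[0])-90,int(p[1])-110
v=cv2.resize(f[y0:y0+150,x0:x0+180],None,fx=4,fy=4)
# expected relay outline (bottom 5.5 below tcp)
e=s["eef_pos"];C=corners(e[0],e[1],a,20,28,e[2]-5.5,e[2]+9.5)
D=corners(485.5,-157.9,a,31,39,24,28)
for X,col in((C,(0,0,255)),(D,(0,255,0))):
  for i in range(8):
    for j in range(i):
        if bin(i^j).count("1")==1:
            p,q=[tuple(int(t) for t in (proj(w,X[n])-[x0,y0]+.5)*4) for n in(i,j)];cv2.line(v,p,q,col,1)
cv2.imwrite("pics/held.png",v)
E
```

```text
open 26.18569754126004 [471.90453815 148.40157      5.97451509] 8.6833
open 26.22207719068659
open 26.07108970406924 [ 485.7948362  -157.00373546  150.02036722] 11.225 [-3.01987105e-01  1.26315826e-04  5.24412414e-01]
[284.13521382 266.6090311 ]
```

View pics/held.png

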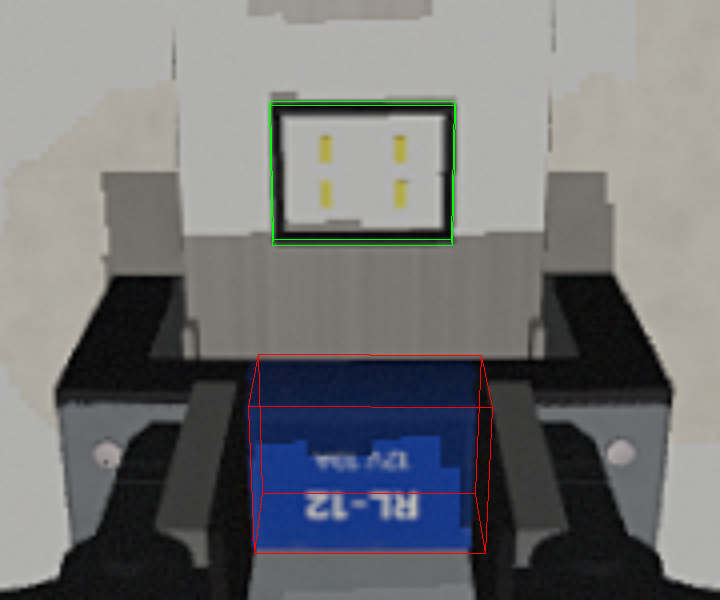

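The relay is held squarely and lies within 1 mm of the predicted outline, and the pocket outline also matches. Now I lower it by feel.

```bash
python3 - <<'E'
from h import *
a=-.0488;R=down(np.pi/2+a);x,y=485.2,-157.9
env.move_linear([x,y,45],R)
env.wait(.2)
print(sensors.state()["eef_pos"])
h=env.move_linear([x,y,28.5],R,max_speed=20,until_force=2.5)
s=sensors.state();print(h,s["eef_pos"],s["force"],s["opening"])
fingers.ungrasp()
env.move_linear([x,y,110],R,max_speed=100)
env.move_linear([x-40,y,150],R)
env.wait(.2)
w=cap("wrist");np.save("placed.npy",w,allow_pickle=True);print(sensors.state()["clock"])
f=w["frame"];p=proj(w,(485.5,-157.9,30));print(p)
x0,y0=int(p[0])-75,int(p[1])-60
v=cv2.resize(f[y0:y0+120,x0:x0+150],None,fx=4,fy=4)
C=corners(485.5,-157.9,a,20,28,24,39);D=corners(485.5,-157.9,a,31,39,24,28)
for X,col in((C,(0,0,255)),(D,(0,255,0))):
  for i in range(8):
    for j in range(i):
        if bin(i^j).count("1")==1:
            p,q=[tuple(int(t) for t in (proj(w,X[n])-[x0,y0]+.5)*4) for n in(i,j)];cv2.line(v,p,q,col,1)
cv2.imwrite("pics/placed.png",v)
E
```

```text
[ 485.86264267 -157.9489355    45.91446095]
True [ 484.95661532 -157.88438825   29.90027279] [-0.3615559   0.11301528  4.30485926] 25.794944331514632
15.3333
[287.35635374 245.14583725]
```

View pics/placed.png

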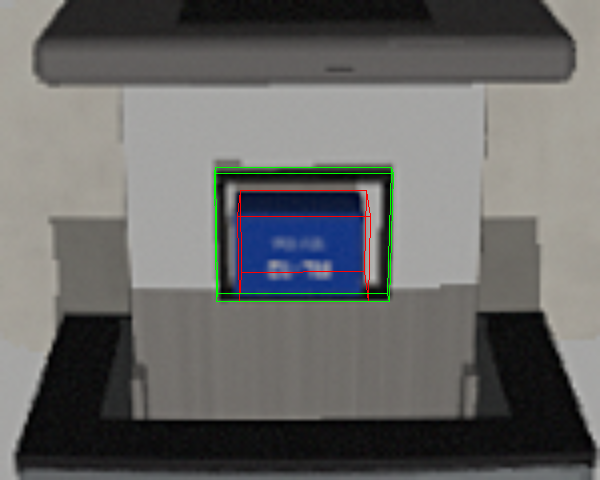

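The relay lies flat and upright inside the ribs at about (303,240) in the crop, and contact came at the expected height. Now I close the fingers and press by feel, with the tool tilted 0.5 rad so that the tip bears on the patch.

```bash
cat > press.py <<'E'
from h import *
a=-.0488;d=np.array([np.cos(a),np.sin(a),0]);l=np.array([-np.sin(a),np.cos(a),0])
t=.5;xt=np.sin(t)*d+np.array([0,0,-np.cos(t)]);R=np.column_stack([xt,l,np.cross(xt,l)])
T=np.array([485.5,-157.9,0])-54*d; T[2]=30   # panel outer face
def F(f0=0):return float(np.dot(-sensors.state()["force"],d))-f0
def log(m,f0=0):
    s=sensors.state();print(m,round(s["clock"],2),"u",round(float((s["eef_pos"]-T)@d),2),"z",round(s["eef_pos"][2],1),"push",round(F(f0),2),flush=True)
E
python3 - <<'E'
from press import *
for u in(-45,70): print(solve_ik(T+u*d,R))
fingers.close_gripper()
s=sensors.state()
env.move_linear(T-75*d+[0,0,100],R)
env.move_linear(T-40*d,R);env.wait(.3)
f0=F();log("pre",0)
h=env.move_linear(T+3*d,R,max_speed=20,until_force=1.2)
log(f"contact {h}",f0)
E
```

```text
None
NoneTraceback (most recent call last):
  File "<stdin>", line 6, in <module>
cell.IKError: the arm cannot follow that straight line within its joint ranges
```

```bash
python3 - <<'E'
from press import *
print(sensors.state()["joints"].round(2),sensors.state()["opening"])
for t in(0,.1,.2,.3,.4,.5,-.2):
  xt=np.sin(t)*d+np.array([0,0,-np.cos(t)])
  for s in(1,-1):
    y=s*l;R=np.column_stack([xt,y,np.cross(xt,y)])
    print(t,s,[None if q is None else q.round(2).tolist() for q in (solve_ik(p,R) for p in(T-75*d+[0,0,100],T-40*d,T+70*d))])
E
```

```text
[ 0.06 -0.35 -0.88  0.1  -0.55 -1.75] 0.013634913824982465
0 1 [[0.01, -0.01, -0.46, 0.0, -1.11, -1.63], [0.0, 0.18, -0.55, 0.0, -0.84, -1.62], [-0.01, 0.36, -0.29, 0.0, -0.92, -1.61]]
0 -1 [[0.01, -0.01, -0.46, 0.0, -1.11, 1.51], [0.0, 0.18, -0.55, 0.0, -0.84, 1.52], [-0.01, 0.36, -0.29, 0.0, -0.92, 1.53]]
0.1 1 [[0.01, -0.08, -0.54, 0.01, -1.01, -1.64], [0.01, 0.12, -0.64, 0.01, -0.71, -1.63], [-0.01, 0.31, -0.38, 0.01, -0.78, -1.62]]
0.1 -1 [[0.01, -0.08, -0.54, 0.01, -1.01, 1.5], [0.01, 0.12, -0.64, 0.01, -0.71, 1.51], [-0.01, 0.31, -0.38, 0.01, -0.78, 1.52]]
0.2 1 [[0.02, -0.15, -0.62, 0.02, -0.9, -1.65], [0.01, 0.06, -0.73, 0.02, -0.58, -1.65], [-0.0, 0.25, -0.48, 0.02, -0.64, -1.63]]
0.2 -1 [[0.02, -0.15, -0.62, 0.02, -0.9, 1.49], [0.01, 0.06, -0.73, 0.02, -0.58, 1.49], [-0.0, 0.25, -0.48, 0.02, -0.64, 1.51]]
0.3 1 [[0.03, -0.22, -0.7, 0.03, -0.79, -1.67], [0.02, 0.01, -0.82, 0.05, -0.43, -1.68], [0.0, 0.21, -0.58, 0.03, -0.48, -1.65]]
0.3 -1 [[0.03, -0.22, -0.7, 0.03, -0.79, 1.47], [0.02, 0.01, -0.82, 0.05, -0.43, 1.46], [0.0, 0.21, -0.58, 0.03, -0.48, 1.49]]
0.4 1 [[0.04, -0.29, -0.79, 0.06, -0.67, -1.7], [0.03, -0.03, -0.93, 0.11, -0.27, -1.75], [0.01, 0.18, -0.69, 0.07, -0.31, -1.69]]
0.4 -1 [[0.04, -0.29, -0.79, 0.06, -0.67, 1.44], [0.03, -0.03, -0.93, 0.11, -0.27, 1.39], [0.01, 0.18, -0.69, 0.07, -0.31, 1.45]]
0.5 1 [[0.06, -0.35, -0.88, 0.1, -0.55, -1.75], None, None]
0.5 -1 [[0.06, -0.35, -0.88, 0.1, -0.55, 1.39], None, None]
-0.2 1 [[-0.0, 0.14, -0.32, -0.01, -1.31, -1.61], [-0.01, 0.31, -0.39, -0.01, -1.07, -1.61], [-0.01, 0.49, -0.1, -0.01, -1.18, -1.6]]
-0.2 -1 [[-0.0, 0.14, -0.32, -0.01, -1.31, 1.53], [-0.01, 0.31, -0.39, -0.01, -1.07, 1.53], [-0.01, 0.49, -0.1, -0.01, -1.18, 1.54]]
```

Tilt 0.25 rad works.

```bash
sed -i 's/^t=.5/t=.25/' press.py; python3 - <<'E'
from press import *
env.move_linear(T-75*d+[0,0,100],R)
env.move_linear(T-40*d,R);env.wait(.3)
f0=F();open("f0","w").write(str(f0));log("pre",0)
h=env.move_linear(T+3*d,R,max_speed=20,until_force=1.2)
log(f"contact {h}",f0)
E
```

```text
pre 18.43 u -39.73 z 30.6 push 0.31
contact True 19.85 u -9.97 z 29.4 push 0.38
```

```bash
python3 - <<'E'
from press import *
f0=float(open("f0").read())
h=env.move_linear(T+(36-10)*d,R,max_speed=16,until_force=6.5)
log(f"mid {h}",f0); 
if not h:
    p=F(f0)
    h=env.move_linear(T+(68-10)*d,R,max_speed=5,until_force=9.3-p)
    log(f"press {h} base {p:.2f}",f0)
    env.wait(.15);log("hold",f0)
E
```

```text
mid False 22.26 u 25.99 z 30.0 push 4.11
press True base 4.11 25.85 u 42.48 z 29.0 push 3.59
hold 26.0 u 40.89 z 28.0 push 4.43
```

```bash
python3 - <<'E'
from press import *
f0=float(open("f0").read())
print(sensors.state()["force"])
for u in(38,35,32,29,26):
    env.move_linear(T+u*d,R,max_speed=20);log(u,f0)
E
```

```text
[-4.732277   0.2478115  3.2259312]
38 26.32 u 37.02 z 29.6 push 4.32
35 26.62 u 34.51 z 29.7 push 3.81
32 26.93 u 33.58 z 31.0 push 0.13
29 27.23 u 29.3 z 30.3 push -0.33
26 27.52 u 25.9 z 30.0 push 0.6
```

The push dropped to zero at u≈34, which is tray ≈44 mm, about 8.5 mm back from the peak, so the catch has taken. I back off and look.

```bash
python3 - <<'E'
from press import *
env.move_linear(T-45*d,R,max_speed=120)
env.move_linear(T-45*d+[0,0,150],R,max_speed=150);env.wait(.2)
w=cap("wrist");f=w["frame"];print(sensors.state()["clock"],sensors.state()["force"])
P=np.array([485.5,-157.9,24])+44*d;p=proj(w,P);print(p,f.shape)
x0,y0=int(p[0])-100,int(p[1])-85
v=cv2.resize(f[y0:y0+150,x0:x0+200],None,fx=4,fy=4)
for u,dims,col in((44-49,(10,104,8,58),(0,255,0)),(44,(20,28,24,39),(0,0,255))):
  c=np.array([485.5,-157.9])+u*d[:2];X=corners(*c,a,*dims)
  for i in range(8):
    for j in range(i):
        if bin(i^j).count("1")==1:
            p,q=[tuple(int(t) for t in (proj(w,X[n])-[x0,y0]+.5)*4) for n in(i,j)];cv2.line(v,p,q,col,1)
cv2.imwrite("pics/final.png",v)
c=cap("side");cv2.imwrite("pics/side_final.png",c["frame"])
E
```

```text
29.6667 [ 0.21510348 -0.02314398  1.01656761]
[284.90392552 269.40179757] (420, 560, 3)
```

View pics/final.png

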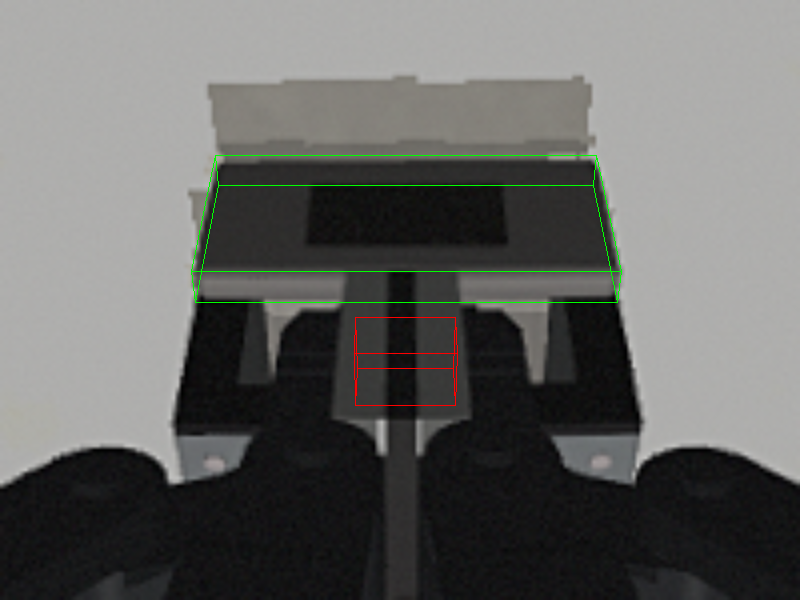

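View pics/side_final.png

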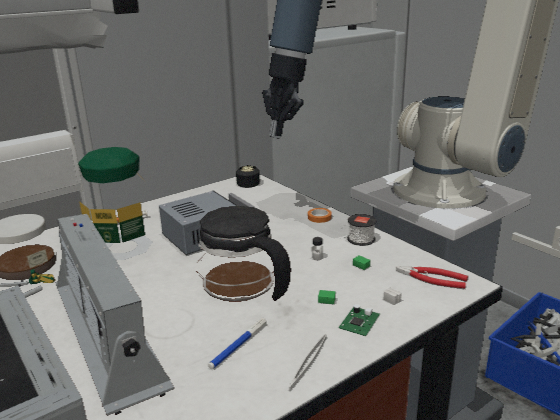

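The panel stays exactly on the outline predicted for 44 mm. The relay is no longer on the bench, and the vial (318,248) and magnet (392,297) have not moved. Handing in.

```bash
python3 -c "
from cell import workorder,sensors
print(workorder.sign_off(),sensors.state()['clock'])"
```

```text
the job is handed in; nothing more can be done
the job is handed in; nothing more can be done
```

The relay is in the tray's pocket and the tray is held in by its catch, at about 44 mm. I handed the job in at about 30 s of the 50 s allowed.

- **Relay:** I gripped the blue relay across its 28 mm side and lowered it into the pocket until it touched down at the expected height. A close look afterwards showed it flat inside the ribs.
- **Tray:** I pressed the rubber patch slowly, with the stop set at 9.3 N total push, and it stopped at about 52 mm. As I backed off, the push fell to zero about 8.5 mm back, which fits the catch having taken. After I let go, the panel still lay on the outline predicted for 44 mm.
- **Magnet block and vial:** both are in the same places in the last side picture.

**Not confirmed:**
- The relay could not be seen after the tray went in, because the tester and the gripper hide the pocket. That it is still seated rests on the look before the press, the slow press, and no relay showing on the bench.
- The peak push was not recorded. The reading after the stop was only 3.6 N, because the arm eased back about 1.6 mm, so the peak is inferred from the force stop.

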